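Find the check weight in the bench tidy and calibrate the dye scale

ROBOT

A 7-joint arm with a two-finger parallel gripper is mounted at the origin on a cart in front of the work surface, level with it; the furniture and walls round the work are solid. World frame = base frame: x ahead of the robot, y to its left, z up, the work surface at z = 0. Lengths are in mm, angles in rad, forces in N, time in s.
With the tool pointing down it reaches from about 425 to 875 mm from the base axis. Payload 8.4 kg.
Tool frame: the origin (TCP) lies between the finger pads; the fingertips stand 11 mm ahead of it and the grasp point (between the pads) lies 8 mm behind it; z points along the fingers, y is the line along which they close (so a half turn about z gives the same grasp; the last joint's range is limited). The gripper opens to 85 mm and grips with 20 to 120 N. Pads are 22 mm wide; open, the fingers measure 114 mm over their backs; the gripper's body (76 mm by 85 mm) begins 54 mm behind the grasp point. The pads swing forward as they close: fully open they stand 13 mm farther back than shut.
Start: joints at [1.002, 0.333, 0.04, 1.465, -0.013, 1.343, -0.059], TCP at [294.235, -579.561, 242.308] pointing down, gripper open.
Joint ranges: [-2.58, 2.58], [-0.38, 2.09], [-1.3, 1.39], [0.25, 2.4], [-1.5, 4.64], [0.08, 2.09], [-2.65, 2.65]. Speed limits (rad/s): [2.22, 2.22, 2.79, 2.79, 3.14, 3.14, 3.14].

INTERFACE

Orientations are given as a rotation vector (axis times angle).
In Python, from rig import robot, viewer, readout, job_done gives the robot as it stands (robot), with the cameras (viewer), the readings (readout) and the job as plain functions.
- The arm moves only by the shell command python3 jog.py 'ROWS' [FORCE]. ROWS is a JSON object with one list for each field, all of the same length, 1 to 20, a row being the entries at one place: ax, ay, az (a rotation vector in rad), x, y, z (the shift in mm), aperture (the opening from 0.0 (shut) to 1.0 (fully open)); each row shifts and turns the commanded pose from where the row before left it, along the tool's axes as they then stand; what a row does not reach is not made up. A row lasts 1/10 s, in which the tool goes at most 50 mm and 0.15 rad, less where a joint would pass 70% of its speed; a pose out of reach is approached as far as the arm can. The fingers move at their own pace and stop on an object; FORCE is the grip in N (left out, the last holds). Time passes only in rows, so rows that do not move let the fingers close. It prints the time, the measured TCP pose, the force, the opening and the grip force at its end. Input that does not fit is refused with a message, and nothing moves.
- readout.sense(): the state, without advancing time (a new reading comes with each control period).
- viewer.get_image(name): name is "scene" or "top" or "wrist"; returns the picture (384x512x3 uint8, red, green, blue); there is no depth.
- viewer.camera_model(name): a dict with "K" (3x3 intrinsics, pixels), "dist_coeffs" ([k1, k2, p1, p2, k3] as OpenCV has them; the pictures are not rectified), "eye" and "rotation" of the camera in the world. Camera axes: x right, y down, z forward; pixel columns grow to the right and rows downward; lengths in mm; the calibration is good to about 2 mm. A picture is of the moment at which its call begins: read the wrist's pose just before it. camera_model takes no time and is no camera call; for the wrist camera it gives the pose at the moment of the call.
- job_done(): hands the job in; it is judged then, once.
The state is a dict: "time_s": time; "qpos": joint angles; "joint_vel": joint speeds; "joint_efforts": joint torques, N m; "position": TCP position; "ee_rot": TCP orientation; "force": force on the tool from outside, world axes, zero at the start; "torque": the same for the moment, N m; "opening": opening from 0.0 (shut) to 1.0 (fully open); "grasp_force": force on a finger pad.
Only numpy, scipy, OpenCV 4.12 (cv2) and the standard library are available. Lean on these libraries where they do the work, as an engineer would, in place of code of your own. Each camera call takes 0.05 s, during which the arm holds its last target. There are 200 camera calls.

TASK

Before the next dye is weighed, the scale has to be calibrated: feel under the pen ledge of the blue bench tidy for the brass check weight that lies out of sight there, draw it out and set it down gently on the scale's round steel pan. With the weight standing free on the pan, press the orange key until it gives, then leave the key and the weight alone. Don't push the dye pots around.

Things in the scene. Friction and masses are not known exactly. Their poses are not given: they have to be found in the camera images.
- tidy: Blue steel bench tidy: an opaque open tub fixed to the table, 290 (x) by 180 (y) by 70 mm high outside, walls and floor 4 mm. Origin: centre of its underside; x along it, y to its left, z up. A flat pen ledge with a pencil on it covers a strip along its left (+y) wall; the rest of the floor (y = -86 to 46 mm) is open above and empty.
- ledge_edge (a point): Middle of the free edge of the ledge, on its upper face (46 mm to +y of the tidy's origin, 70 mm up; axes as the tidy's). The ledge is fixed, level with the rim, 3 mm thick, 40 mm wide, as long as the tub; 63 mm free height under it. A gripper tilted about 45 degrees, fingers pointing down and to the tub's +y, one finger on each side along x, gets under it.
- hidden_floor (a point): Mid point of the floor under the ledge, 70 mm to +y of the tidy's origin (axes as the tidy's), 16 mm from the left wall. The tub's only loose part, a 100 g brass check weight, stands upright within 55 mm of it along x and 3 mm along y; its pose is not reported, it must be felt for. It is a cylinder 22 mm across, 30 mm high, with an 18 mm wide knob on top, 40 mm high in all.
- scale: White bench scale fixed to the table, 220 (x) by 150 (y) mm, top of its housing 30.5 mm high. Origin: centre of its underside; x from the display end (-x) to the pan end (+x), y to its left, z up. Floating round steel pan at the +x end; dark panel with display and key pads at the -x end.
- pan_top (a point): Centre of the upper face of the round steel pan, 105 mm across, flat (a rim ring 1 mm high), about 50 mm above the table; z up.
- pan (a joint): How far the sprung pan has sunk, in m: 0 when empty, 0.4 N per mm, so about 0.0025 with the 100 g weight on it; overload stop at 0.012.
- key_top (a point): Centre of the upper face of the flat orange calibration key, 28 (x) by 36 (y) mm, at the -x end of the scale on its right; its face is 33.5 mm above the table, 2 mm proud of the dark panel.
- cal_key (a joint): How far the orange key is pressed, in m: 0 at rest; it begins to give at 2.5 N, is pressed at 0.001 (5 N) and stops at 0.0015 (6.3 N); it springs back by itself.
- pot_pink: Loose pink pot of dye powder with a white lid, 60 mm across, 52 mm high, standing behind the work; origin at the centre of its underside. A bystander.
- pot_purple: Loose purple pot of dye powder with a black lid, 54 mm across, 44 mm high, standing behind the work; origin at the centre of its underside. A bystander.
- pot_yellow: Loose yellow pot of dye powder with a white lid, 60 mm across, 52 mm high, standing behind the work; origin at the centre of its underside. A bystander.

How it is judged (in metres and radians):
On the way, in this order (a step that is already met when the one before it is completed fails the run):
1. the weight stands free on the pan: pan sunk 1.8 to 3.2 mm, fingers touching nothing (value of joint pan between 0.0018 and 0.0032 m and contact force between the fingers and anything else below 0.2 N), for 0.3 s.
2. the orange key is pressed at least 1 mm in while the weight is on the pan (value of joint cal_key above 0.001 m and value of joint pan between 0.0018 and 0.0032 m), for 0.1 s.
At the end, for the whole second after the job is handed in: The brass weight rests on the pan with nothing else (pan sunk 1.8 to 3.2 mm, at rest), the orange key has been pressed 1 mm or more while the weight stood there and has sprung back (under 0.4 mm), and the robot touches nothing (value of joint pan between 0.0018 and 0.0032 m and velocity of joint pan between -0.002 and 0.002 m/s and value of joint cal_key below 0.0004 m).
It fails at once if the pan is pushed or dropped on so hard that it sinks more than 10 mm (value of joint pan above 0.01 m).
It fails at once if a dye pot is moved more than 30 mm (distance of any of pot_pink, pot_purple, pot_yellow from where it was at the start of the episode above 0.03 m).
It also fails if it takes over 64 s, if anything falls off the work surface, if the arm or the gripper's body presses on something with over 40 N, if the wrist force passes 120 N, or if a joint passes its speed limit or range.

## Working session

There is one attempt and no reset: what is moved stays moved. The work goes in short steps, Python scripts to look and compute and a shell command to move; the robot and the scene stay as the last step left them, time stands still between calls to the robot, and variables do not carry over. Pictures are saved under pics/ and viewed, at most 10 in all, crops included, and the job is handed in when it is done.

```bash
ls; mkdir -p pics
python3 - <<'E'
from rig import robot, viewer, readout, job_done
import cv2,numpy as np
s=readout.sense();print(s)
for n in("scene","top"):
    im=viewer.get_image(n);cv2.imwrite(f"pics/{n}0.png",im[:,:,::-1]);m=viewer.camera_model(n);print(n,m)
a=cv2.imread("pics/scene0.png");b=cv2.imread("pics/top0.png")
E
```

```text
jog.py
pics
rig.py
{'time_s': 0.0, 'qpos': array([ 1.00179339,  0.33392046,  0.03987411,  1.46627902, -0.01338255,
        1.34331241, -0.05846581]), 'joint_vel': array([-1.81983143e-03, -5.95161846e-04,  7.34477194e-04, -2.30950527e-03,
        2.42948638e-03,  1.93517928e-03, -7.57075143e-05]), 'joint_efforts': array([-1.08121443e-03, -6.58573794e+01,  1.36481892e+00, -4.05558765e+01,
        1.66917552e-02,  1.26958819e-02,  9.17955913e-05]), 'position': array([ 294.02928705, -579.1949144 ,  241.41130259]), 'ee_rot': array([-3.05377854e+00, -7.30861957e-01,  8.00009192e-04]), 'force': array([-0.46132708, -0.5941007 ,  0.74738664]), 'torque': array([0.00163816, 0.02572459, 0.01206169]), 'grasp_force': 0.0, 'opening': 1.0018708799832694}
scene {'K': array([[377.33893359,   0.        , 263.43195606],
       [  0.        , 377.33893359, 191.04946759],
       [  0.        ,   0.        ,   1.        ]]), 'dist_coeffs': array([0.03862581, 0.        , 0.        , 0.        , 0.        ]), 'eye': array([242.83729535, 524.30047149, 655.40468004]), 'rotation': array([-0.85566875,  2.50565897, -1.1418409 ])}
top {'K': array([[465.39397044,   0.        , 257.88708645],
       [  0.        , 465.39397044, 191.88334918],
       [  0.        ,   0.        ,   1.        ]]), 'dist_coeffs': array([-0.13986183,  0.        ,  0.        ,  0.        ,  0.        ]), 'eye': array([ 436.65343404,   -7.61732462, 1058.88313477]), 'rotation': array([-2.13420747,  2.11173595, -0.14460528])}
```

View pics/scene0.png

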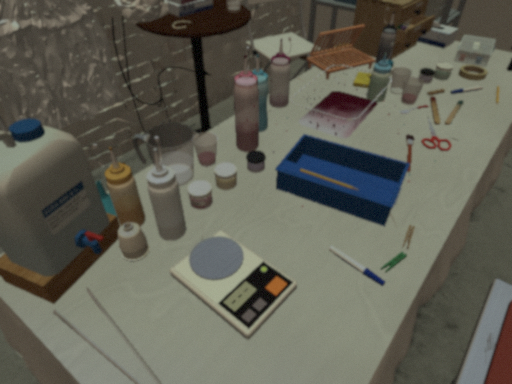

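View pics/top0.png

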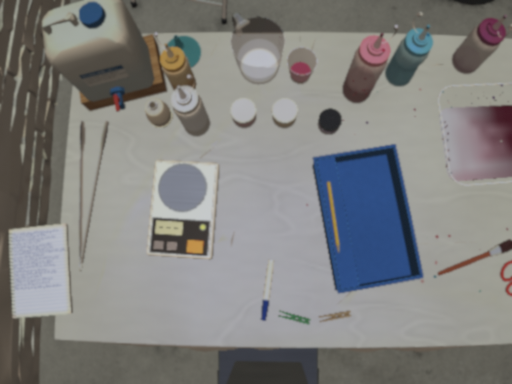

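The scene view shows the scale at (233,283) and the tidy at (342,178). In the top view the pan is at (183,188), the orange key at (195,247), the tidy's corners are around (314,158), (395,147), (421,277) and (338,291), and the ledge with the pencil is on its left (+y) side. The pots are at (243,111), (285,111) and (330,121). I'll enlarge both views next.

Run:
```python
import cv2,numpy as np
def crop(im,x,y,w,h,s,H):
    c=cv2.resize(im[y:y+h,x:x+w],None,fx=s,fy=s,interpolation=cv2.INTER_CUBIC)
    c=cv2.convertScaleAbs(c,alpha=1.5)
    for k in range(0,w,10): cv2.line(c,(k*s,0),(k*s,8 if k%50 else 16),(0,255,255),1); cv2.putText(c,str(x+k),(k*s,18),0,.3,(0,0,255),1)
    for k in range(0,h,10): cv2.line(c,(0,k*s),(8,k*s),(0,255,255),1); cv2.putText(c,str(y+k),(8,k*s+4),0,.3,(0,0,255),1)
    return cv2.copyMakeBorder(c,0,H-c.shape[0],0,0,cv2.BORDER_CONSTANT)
a=cv2.imread("pics/scene0.png");b=cv2.imread("pics/top0.png")
cv2.imwrite("pics/topc.png",np.hstack([crop(b,300,140,130,150+4,3,480),crop(b,140,150,90,120,4,480)]))
cv2.imwrite("pics/scenec.png",np.hstack([crop(a,270,130,140,90,3,460),crop(a,165,225,135,115,3,460)][:2]))
```

```text
(no output)
```

View pics/topc.png

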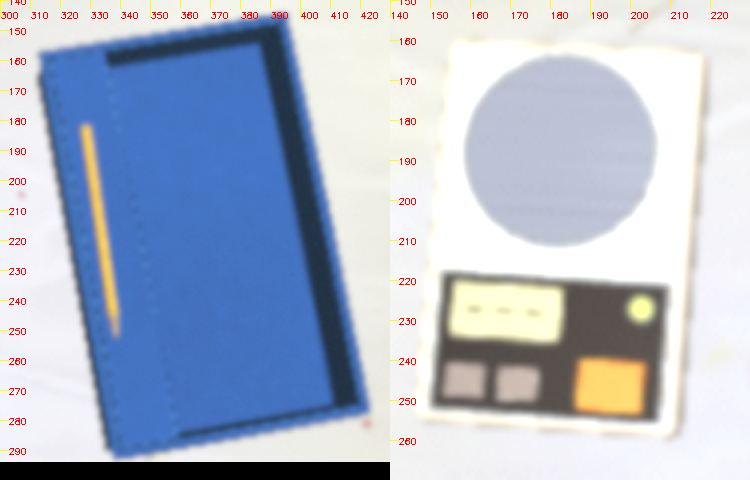

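View pics/scenec.png

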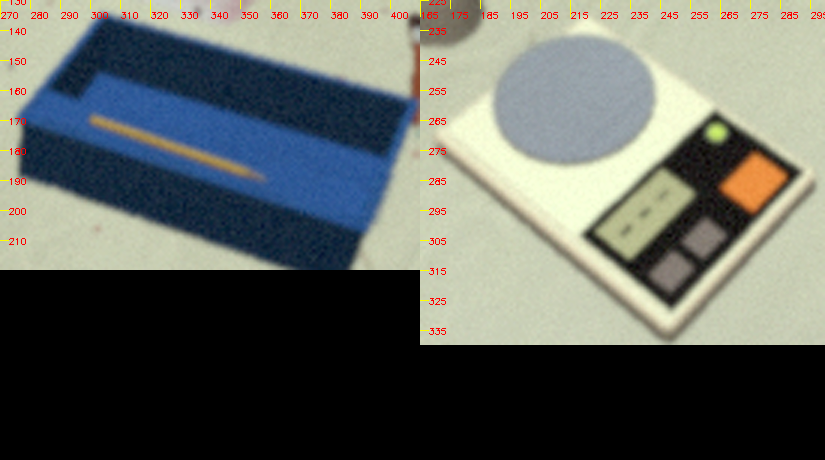

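The top crop shows the rim corners at (313.3,157.7), (396,145.7), (422.7,277) and (337.3,292.7), the pan centre at (182.5,187.5) and the key at (195,246.5). In the scene crop the same points are at (276.7,169.3), (304.3,136), (408.3,163.3), (391,207.3), (216.7,258.3) and (276.7,285.7).

```bash
cat > h.py <<'E'
import cv2,numpy as np
from scipy.spatial.transform import Rotation as R
from rig import robot, viewer, readout, job_done
def ray(m,p):
    n=cv2.undistortPoints(np.array([[p]],float),m["K"],m["dist_coeffs"])[0,0]
    rot=np.array(m["rotation"]); Rm=R.from_rotvec(rot) if rot.size==3 else R.from_matrix(rot)
    d=Rm.apply([n[0],n[1],1]); return np.array(m["eye"]),d/np.linalg.norm(d)
def plane(m,p,z):
    e,d=ray(m,p); return e+d*(z-e[2])/d[2]
def tri(rs):
    A=0;b=0
    for e,d in rs:
        P=np.eye(3)-np.outer(d,d);A=A+P;b=b+P@e
    x=np.linalg.solve(A,b); return x,[np.linalg.norm((np.eye(3)-np.outer(d,d))@(x-e)) for e,d in rs]
def togo(pos,rv):
    "shift and turn in tool axes from the present pose"
    s=readout.sense();r0=R.from_rotvec(s["ee_rot"]);r1=R.from_rotvec(rv)
    print("pos",s["position"].round(1),"d tool",r0.inv().apply(np.array(pos)-s["position"]).round(1),"turn",(r0.inv()*r1).as_rotvec().round(3))
E
python3 - <<'E'
from h import *
np.set_printoptions(suppress=True,precision=1)
t,s=viewer.camera_model("top"),viewer.camera_model("scene")
P=dict(A=((313.3,157.7),(276.7,169.3),70),B=((396,145.7),(304.3,136),70),C=((422.7,277),(408.3,163.3),70),D=((337.3,292.7),(391,207.3),70),pan=((182.5,187.5),(216.7,258.3),50),key=((195,246.5),(276.7,285.7),33.5))
Q={}
for k,(a,b,z) in P.items():
    x,r=tri([ray(t,a),ray(s,b)]);Q[k]=x;print(k,x,np.array(r),plane(t,a,z),plane(s,b,z))
for f in (0,1):
    q={k:plane((t,s)[f],v[f],v[2]) for k,v in P.items()}
    print(np.mean([q[k] for k in "ABCD"],0),[np.linalg.norm(q[i]-q[j]) for i,j in ("AB","BC","CD","DA")],[np.degrees(np.arctan2(*(q[i]-q[j])[1::-1])) for i,j in("AD","BC")],[np.degrees(np.arctan2(*(q[i]-q[j])[1::-1])) for i,j in("AB","DC")])
E
```

```text
A [ 675.2 -100.1   66.4] [2.6 2.6] [676.7 -98.6  70. ] [669.9 -96.9  70. ]
B [ 708.6 -285.6   57.7] [0.6 0.6] [ 705.9 -281.9   70. ] [ 698.4 -269.1   70. ]
C [ 419.9 -332.    65.7] [0.4 0.4] [ 420.3 -330.5   70. ] [ 418.2 -325.9   70. ]
D [ 387.5 -148.4   65.1] [0. 0.] [ 387.7 -147.7   70. ] [ 386.2 -142.8   70. ]
pan [612.5 190.3  43.8] [0.6 0.6] [611.9 189.4  50. ] [608.2 193.4  50. ]
key [482.5 160.2  29.6] [0.5 0.5] [482.7 159.7  33.5] [480.5 162.3  33.5]
[ 547.6 -214.7   70. ] [np.float64(185.60303918821398), np.float64(289.7024152589937), np.float64(185.63009670102187), np.float64(293.09993426420203)] [np.float64(9.641726862320755), np.float64(9.647981533380216)] [np.float64(99.04029429317784), np.float64(100.08906154071103)]
[ 543.2 -208.7   70. ] [np.float64(174.535608671551), np.float64(285.8729926956006), np.float64(185.78229067119875), np.float64(287.36633741524685)] [np.float64(9.200091274282473), np.float64(11.45208166774856)] [np.float64(99.3990910748373), np.float64(99.91570574456213)]
```

```bash
cat >> h.py <<'E'
C=np.array([547.,-213,0]);a0=np.radians(9.64)
xd=np.array([np.cos(a0),np.sin(a0),0]);yd=np.array([-np.sin(a0),np.cos(a0),0])
def td(x,y,z): return C+x*xd+y*yd+np.array([0,0,z])
def ori(yt,zt):
    return R.from_matrix(np.column_stack([np.cross(yt,zt),yt,zt])).as_rotvec()
def tilt(deg,dirn=yd,yt=xd):
    a=np.radians(deg); return ori(yt,np.sin(a)*dirn-np.cos(a)*np.array([0,0,1]))
E
python3 - <<'E'
from h import *
np.set_printoptions(suppress=True,precision=3)
m=viewer.camera_model("wrist");s=readout.sense();r=R.from_rotvec(s["ee_rot"])
print(m["K"][0],"eye tool",r.inv().apply(m["eye"]-s["position"]),"axes\n",(r.inv()*R.from_rotvec(m["rotation"])).as_matrix())
togo(td(0,-60,260),tilt(0)); togo(td(0,-60,260),tilt(45))
E
```

```text
[297.771   0.    250.736] eye tool [  69.157    0.861 -131.15 ] axes
 [[-0.    -0.963 -0.271]
 [ 1.     0.    -0.   ]
 [ 0.    -0.271  0.963]]
pos [ 294.1 -579.2  241.5] d tool [ 373.5 -154.8  -18.3] turn [-0.001 -0.001 -1.269]
pos [ 294.1 -579.2  241.5] d tool [ 373.5 -154.8  -18.3] turn [ 0.496  0.674 -1.2  ]
```

```bash
python3 jog.py '{"ax":[0,0,0,0,0,0,0,0,0,0,0,0,0,0,0,0,0,0,0,0],"ay":[0,0,0,0,0,0,0,0,0,0,0,0,0,0,0,0,0,0,0,0],"az":[0,0,0,0,0,0,0,0,0,0,-0.14,-0.14,-0.14,-0.14,-0.14,-0.14,-0.14,-0.14,-0.14,0],"x":[37,37,37,37,37,37,37,37,37,37,0,0,0,0,0,0,0,0,0,0],"y":[-15.5,-15.5,-15.5,-15.5,-15.5,-15.5,-15.5,-15.5,-15.5,-15.5,0,0,0,0,0,0,0,0,0,0],"z":[-2,-2,-2,-2,-2,-2,-2,-2,-2,-2,0,0,0,0,0,0,0,0,0,0],"aperture":[1,1,1,1,1,1,1,1,1,1,1,1,1,1,1,1,1,1,1,1]}'
python3 - <<'E'
from h import *
togo(td(0,-60,150),tilt(0)); togo(td(0,-60,150),tilt(45));print(readout.sense()["qpos"].round(2))
E
```

```text
time_s: 2.1
position: [553.7, -273.9, 261.8]
ee_rot: [-2.035, -2.392, 0.0]
force: [-0.0, 0.1, 0.8]
opening: 1.002
grasp_force: 0.0
pos [ 553.7 -273.9  261.8] d tool [  1.1   3.6 111.8] turn [-0.001 -0.001 -0.007]
pos [ 553.7 -273.9  261.8] d tool [  1.1   3.6 111.8] turn [ 0.002  0.785 -0.007]
[ 0.66  0.28 -0.34  1.5   0.09  1.37  0.48]
```

```bash
python3 jog.py '{"ax":[0,0,0,0,0,0,0,0,0,0,0,0],"ay":[0,0,0,0,0.131,0.131,0.131,0.131,0.131,0.131,0,0],"az":[0,0,0,0,-0.007,0,0,0,0,0,0,0],"x":[0,0,0,1,0,0,0,0,0,0,0,0],"y":[1,1,1,0,0,0,0,0,0,0,0,0],"z":[28,28,28,28,0,0,0,0,0,0,0,0],"aperture":[1,1,1,1,1,1,1,1,1,1,1,1]}'
python3 - <<'E'
from h import *
togo(td(0,-60,150),tilt(45));print(readout.sense()["qpos"].round(2))
m=viewer.camera_model("wrist");im=viewer.get_image("wrist")
import pickle;pickle.dump(m,open("m1.pkl","wb"))
b=cv2.convertScaleAbs(im[:,:,::-1],alpha=1.4);cv2.imwrite("pics/w1.png",cv2.resize(b,(800,600),interpolation=cv2.INTER_CUBIC))
for p in [(0,46,70),(0,70,0),(55,70,20),(-55,70,20)]:
    w=td(*p);print(p,cv2.projectPoints(R.from_rotvec(m["rotation"]).inv().apply(w-m["eye"])[None],np.zeros(3),np.zeros(3),m["K"],m["dist_coeffs"])[0].ravel()*800/512)
E
```

```text
time_s: 3.3
position: [556.7, -272.5, 149.0]
ee_rot: [-1.594, -1.877, -0.657]
force: [-0.5, 0.0, 0.8]
opening: 0.998
grasp_force: 0.0
pos [ 556.7 -272.5  149. ] d tool [ 0.9  0.3 -0.5] turn [ 0.002  0.    -0.005]
[ 0.88  0.79 -0.38  1.22 -0.31  1.71  0.74]
(0, 46, 70) [390.43200475 254.18134854]
(0, 70, 0) [390.6968197  281.50182255]
(55, 70, 20) [470.03720127 266.2126382 ]
(-55, 70, 20) [311.14023405 266.9615459 ]
```

View pics/w1.png

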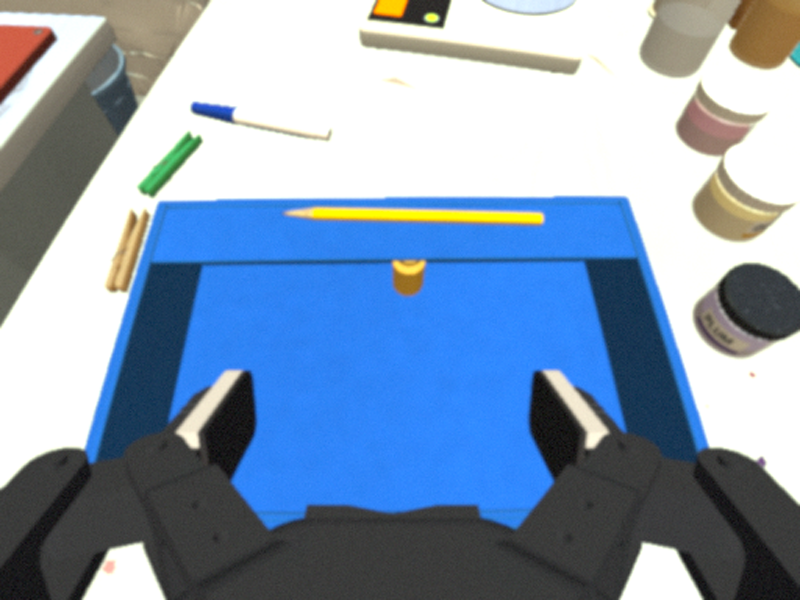

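The wrist view sees the brass weight under the ledge at (408,278), with its front foot at (408,294). The ledge's free edge is at v≈261, and the tidy's far corners are at (157,203) and (627,198).

Run:
```python
from h import *
import pickle;m=pickle.load(open("m1.pkl","rb"))
np.set_printoptions(suppress=True,precision=1)
k=512/800
def tl(w): d=w-C; return np.array([d@xd,d@yd,w[2]])
for n,p,z in [("-x+y",(157,203),70),("+x+y",(627,198),70),("edge L",(150,263),70),("edge mid",(395,261.5),70),("edge R",(640,259),70),("footfront",(408,294),4),("bodyL",(392.5,275),30),("bodyR",(425,275),30),("bodyL",(392.5,290),6),("bodyR",(424,290),6)]:
    w=plane(m,(p[0]*k,p[1]*k),z);print(n,w,tl(w))
```

```text
-x+y [ 389.3 -152.7   70. ] [-145.4   85.8   70. ]
+x+y [ 678.5 -101.2   70. ] [148.4  88.2  70. ]
edge L [ 403.8 -195.7   70. ] [-138.2   41.1   70. ]
edge mid [ 542.7 -172.2   70. ] [ 2.6 41.  70. ]
edge R [ 681.9 -147.2   70. ] [144.   42.3  70. ]
footfront [ 549.5 -154.6    4. ] [12.2 57.2  4. ]
bodyL [ 538.7 -156.7   30. ] [ 1.2 56.9 30. ]
bodyR [ 559.8 -153.2   30. ] [22.7 56.8 30. ]
bodyL [ 538.3 -154.3    6. ] [ 1.3 59.4  6. ]
bodyR [ 560.3 -150.7    6. ] [23.5 59.2  6. ]
```

Run:
```python
from h import *
togo(td(12.2,63,24),tilt(45))
```

```text
pos [ 557.4 -271.7  150.8] d tool [ -2.6  11.4 176.3] turn [ 0.002  0.002 -0.002]
```

```bash
python3 jog.py '{"ax":[0,0,0,0,0,0,0,0],"ay":[0,0,0,0,0,0,0,0],"az":[0,0,0,0,0,0,0,0],"x":[0,-1,-1,0,0,0,0,0],"y":[5.5,5.5,0,0,0,0,0,0],"z":[15,20,25,25,20,15,0,0],"aperture":[1,1,1,1,1,1,1,1]}' 30
python3 - <<'E'
from h import *
for i in range(2):
    im=viewer.get_image("wrist"); togo(td(12.2,63,24),tilt(45))
m=viewer.camera_model("wrist");import pickle;pickle.dump(m,open("m2.pkl","wb"))
b=cv2.convertScaleAbs(im[:,:,::-1],alpha=1.4);cv2.imwrite("pics/w2.png",cv2.resize(b,(800,600),interpolation=cv2.INTER_CUBIC))
E
```

```text
time_s: 4.15
position: [554.3, -188.2, 65.0]
ee_rot: [-1.591, -1.881, -0.659]
force: [-0.5, -0.9, 0.4]
opening: 0.998
grasp_force: 0.0
pos [ 554.5 -188.8   65.1] d tool [-0.4  0.6 57.6] turn [ 0.003  0.001 -0.001]
pos [ 554.5 -189.2   65. ] d tool [-0.   0.6 57.8] turn [ 0.003  0.001 -0.001]
```

View pics/w2.png

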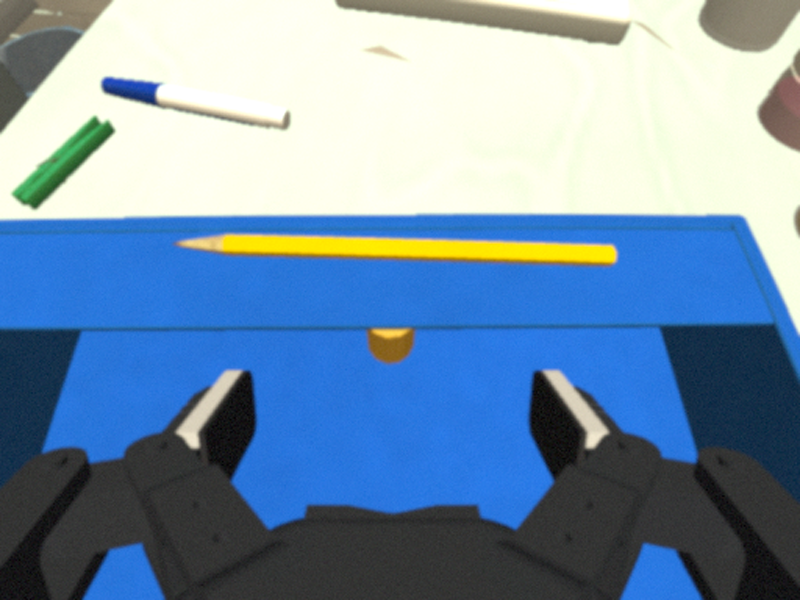

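The weight is centred between the open fingers, with its foot at (391,362). The ledge edge is at v≈328.

Run:
```python
from h import *
import pickle;m=pickle.load(open("m2.pkl","rb"));m1=pickle.load(open("m1.pkl","rb"))
k=512/800
def tl(w): d=w-C; return np.array([d@xd,d@yd,w[2]]).round(1)
for n,p,z in [("edge",(391,328),70),("far",(391,216),70),("foot",(391,362),4)]: print(n,tl(plane(m,(p[0]*k,p[1]*k),z)))
for a,b in [((627,198),(743,216)),((395,261.5),(391,328)),((408,294),(391,362))]:
    x,r=tri([ray(m1,np.array(a)*k),ray(m,np.array(b)*k)]);print(tl(x),np.round(r,1))
```

```text
edge [11.9 41.9 70. ]
far [12.  87.9 70. ]
foot [12.  55.8  4. ]
[150.   90.4  67.8] [0.3 0.3]
[ 7.3 45.6 62.7] [4.6 4.6]
[11.9 52.8 11.7] [0. 0.]
```

```bash
python3 jog.py '{"ax":[0,0,0,0,0,0,0,0],"ay":[0,0,0,0,0,0,0,0],"az":[0,0,0,0,0,0,0,0],"x":[0,0,0,0,0,0,0,0],"y":[0,0,0,0,0,0,0,0],"z":[10,12,12,10,6,4,2,0],"aperture":[1,1,1,1,1,1,1,1]}' 30
python3 -c "
from h import *
togo(td(12.2,62.5,24),tilt(45))"
```

```text
time_s: 5.05
position: [547.4, -149.2, 24.5]
ee_rot: [-1.59, -1.879, -0.66]
force: [0.8, 0.1, -0.7]
opening: 1.003
grasp_force: 0.0
pos [ 547.4 -149.2   24.5] d tool [-0.6  1.1  0.1] turn [ 0.002 -0.001 -0.001]
```

```bash
python3 jog.py '{"ax":[0,0,0,0,0,0,0,0,0,0,0,0],"ay":[0,0,0,0,0,0,0,0,0,0,0,0],"az":[0,0,0,0,0,0,0,0,0,0,0,0],"x":[0,0,0,0,0,0,0,0,0,0,0,0],"y":[1,0,0,0,0,0,0,0,0,0,0,0],"z":[0,0,0,0,0,0,0,0,0,0,0,0],"aperture":[0.6,0.5,0.4,0.3,0.2,0.1,0,0,0,0,0,0]}' 30
```

```text
time_s: 6.25
position: [548.4, -149.1, 24.7]
ee_rot: [-1.59, -1.879, -0.66]
force: [-1.1, -2.8, 3.5]
opening: 0.238
grasp_force: 30.1
```

```bash
python3 jog.py '{"ax":[0,0,0,0,0,0,0,0,0,0,0,0,0],"ay":[0,0,0,0,0,0,0,0,0,0,0,0,0],"az":[0,0,0,0,0,0,0,0,0,0,0,0,0],"x":[-1,-2.5,-4,-4,-4,-3.5,0,14,18,18,14,0,0],"y":[0,0,0,0,0,0,0,0,0,0,0,0,0],"z":[-3,-6,-8,-8,-8,-7,0,-14,-18,-18,-14,0,0],"aperture":[0,0,0,0,0,0,0,0,0,0,0,0,0]}' 30
python3 - <<'E'
from h import *
im=viewer.get_image("wrist");s=readout.sense();print(s["opening"],s["grasp_force"],s["position"],s["qpos"].round(2))
m=viewer.camera_model("wrist");import pickle;pickle.dump(m,open("m3.pkl","wb"))
b=cv2.convertScaleAbs(im[150:,100:400,::-1],alpha=1.4);cv2.imwrite("pics/w3.png",cv2.resize(b,None,fx=2.5,fy=2.5,interpolation=cv2.INTER_CUBIC))
E
```

```text
time_s: 7.55
position: [555.2, -190.1, 130.2]
ee_rot: [-1.59, -1.88, -0.659]
force: [-0.8, -1.4, -1.5]
opening: 0.238
grasp_force: 29.7
0.23658236830879975 29.657123289071023 [ 554.7779229  -190.01080386  129.33665972] [ 0.85  0.71 -0.42  1.4  -0.34  1.57  0.71]
```

View pics/w3.png

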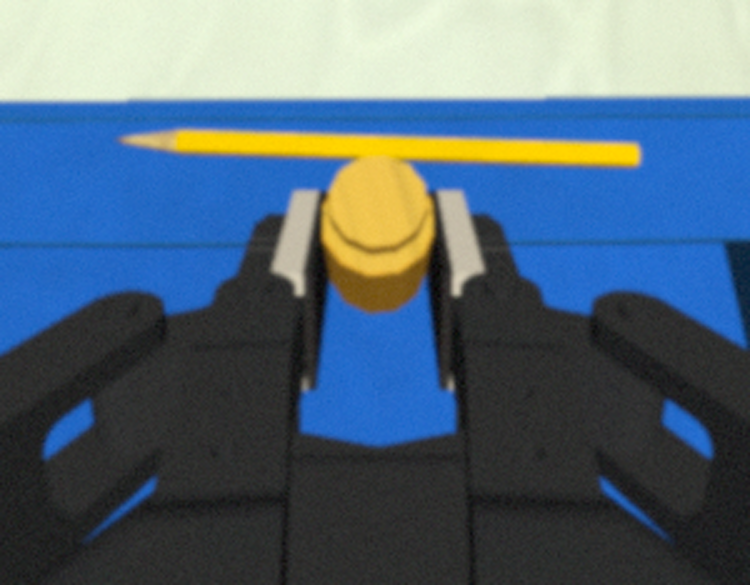

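The brass weight is held between the pads, with its knob top at about (378,203) in the crop. I'll check that it is upright by projecting an upright model.

Run:
```python
from h import *
import pickle;m=pickle.load(open("m3.pkl","rb"))
def pr(w): 
    u=cv2.projectPoints(R.from_rotvec(m["rotation"]).inv().apply(w-m["eye"])[None],np.zeros(3),np.zeros(3),m["K"],m["dist_coeffs"])[0].ravel(); return ((u-[100,150])*2.5).round(0)
T=np.array([555,-190,129.6])
for tl_ in (-15,-8,0,8,15):
  a=np.radians(tl_);ax=np.array([0,0,1])*np.cos(a)+yd*np.sin(a);f=yd*np.cos(a)-np.array([0,0,1])*np.sin(a)
  c=T+yd*5
  print(tl_,[pr(c+ax*h+f*r) for h,r in((20,9),(20,-9),(10,-11),(-20,-11))],[pr(c+ax*20+xd*r)[0] for r in(-9,9)])
```

```text
-15 [array([374., 166.]), array([374., 271.]), array([374., 284.]), array([375., 285.])] [np.float64(322.0), np.float64(426.0)]
-8 [array([374., 154.]), array([374., 256.]), array([374., 276.]), array([375., 296.])] [np.float64(322.0), np.float64(426.0)]
0 [array([374., 142.]), array([374., 238.]), array([374., 267.]), array([375., 307.])] [np.float64(323.0), np.float64(425.0)]
8 [array([374., 132.]), array([374., 219.]), array([374., 256.]), array([375., 318.])] [np.float64(323.0), np.float64(425.0)]
15 [array([374., 126.]), array([374., 204.]), array([374., 246.]), array([374., 326.])] [np.float64(324.0), np.float64(424.0)]
```

Run:
```python
from h import *
import pickle;m=pickle.load(open("m3.pkl","rb"))
from scipy.optimize import least_squares
def pr(w): 
    u=cv2.projectPoints(R.from_rotvec(m["rotation"]).inv().apply(w-m["eye"])[None],np.zeros(3),np.zeros(3),m["K"],m["dist_coeffs"])[0].ravel(); return ((u-[100,150])*2.5)
T=np.array([555,-190,129.6])
def f(p):
  a,dy,dz=p;ax=np.array([0,0,1])*np.cos(a)+yd*np.sin(a);g=yd*np.cos(a)-np.array([0,0,1])*np.sin(a)
  c=T+yd*dy+np.array([0,0,dz])
  return np.array([pr(c+ax*h+g*r)[1] for h,r in((40,9),(40,-9),(30,-11),(0,-11))]+[pr(c+ax*40+xd*9)[0]-pr(c+ax*40-xd*9)[0],pr(c+ax*30+xd*11)[0]-pr(c+ax*30-xd*11)[0]])-[157,248,275,310,96,112]
r=least_squares(f,[0,5,-20],x_scale=[.1,5,5]);print(np.degrees(r.x[0]),r.x[1:],r.fun.round(1))
```

```text
-0.7161356211406268 [  6.4977123  -28.69076415] [ 0.1  0.4 -0.6  0.2  0.9 -0.7]
```

Run:
```python
from h import *
togo(np.array([613,188.5,120])-6*yd,tilt(45))
```

```text
pos [ 554.8 -190.   129.3] d tool [246.1 120.  259.7] turn [ 0.001 -0.001 -0.002]
```

```bash
python3 jog.py '{"ax":[0,0,0,0,0,0,0,0,0,0,0,0,0,0,0,0,0,0],"ay":[0,0,0,0,0,0,0,0,0,0,0,0,0,0,0,0,0,0],"az":[0,0,0,0,0,0,0,0,0,0,0,0,0,0,0,0,0,0],"x":[12,16,20,20,20,20,20,20,20,20,20,16,12,7,3,0,0,0],"y":[3,6,9,10,10,10,10,10,10,10,10,10,7,4,1,0,0,0],"z":[2,10,18,20,21,21,21,21,21,21,21,21,20,14,8,0,0,0],"aperture":[0,0,0,0,0,0,0,0,0,0,0,0,0,0,0,0,0,0]}' 30
python3 - <<'E'
from h import *
im=viewer.get_image("scene");s=readout.sense();print(s["force"],s["opening"],s["grasp_force"],s["qpos"].round(2))
togo(np.array([613,188.5,120])-6*yd,tilt(45))
b=cv2.convertScaleAbs(im[180:330,140:300,::-1],alpha=1.4);b=cv2.resize(b,None,fx=4,fy=4,interpolation=cv2.INTER_CUBIC);print(b.shape)
cv2.imwrite("pics/s4.png",b[:600])
E
```

```text
time_s: 9.4
position: [615.0, 180.9, 120.2]
ee_rot: [-1.593, -1.878, -0.66]
force: [-0.2, 0.6, -1.1]
opening: 0.241
grasp_force: 29.7
[ 0.01379078  0.0254917  -0.39389364] 0.23754680904021533 29.65598165988922 [ 0.47  0.62 -0.59  1.63 -0.5   1.13  0.37]
pos [615.  181.  120.3] d tool [ 1.  -0.7  1.4] turn [ 0.003  0.    -0.003]
(600, 640, 3)
```

View pics/s4.png

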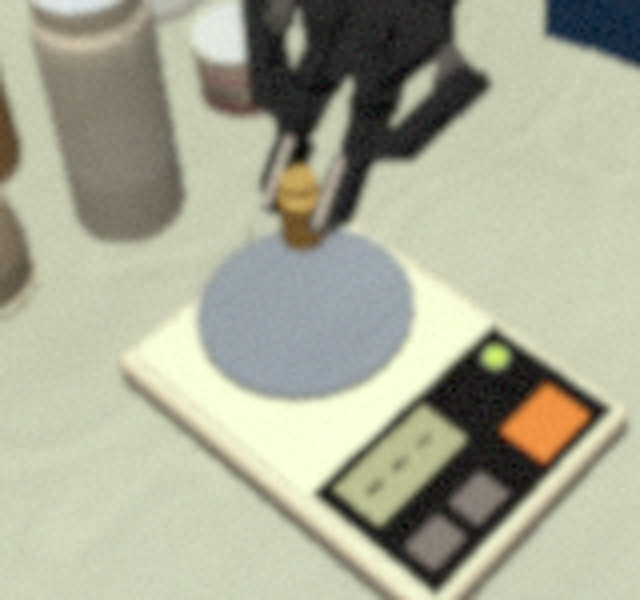

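The upright weight hangs above the pan: its base is at about (303,243) in the crop and the pan centre is at (305,312). I'll compute the height gap along that vertical.

Run:
```python
from h import *
s=viewer.camera_model("scene")
def vz(p,xy):
    e,d=ray(s,p); L=np.array([xy[0],xy[1],0.]);
    A=np.column_stack([d,[0,0,-1]]);t=np.linalg.lstsq(A,L-e,rcond=None)[0];return t[1].round(1),np.linalg.norm(A@t-(L-e)).round(1)
px=lambda u,v:(140+u/4,180+v/4)
tc=np.array(readout.sense()["position"])
w=(tc+6*yd)[:2];cam=s["eye"][:2]-w;cam/=np.linalg.norm(cam)
print("base front",vz(px(303,247),w+11*cam),"knob top",vz(px(298,176),w),"pan",vz(px(305,312),(613,188.5)))
```

```text
base front (np.float64(102.5), np.float64(0.8)) knob top (np.float64(140.1), np.float64(2.1)) pan (np.float64(42.7), np.float64(1.3))
```

```bash
python3 jog.py '{"ax":[0,0,0,0,0,0,0,0],"ay":[0,0,0,0,0,0,0,0],"az":[0,0,0,0,0,0,0,0],"x":[-4,-6,-6,-5,-4,-2,0,0],"y":[0,0,0,0,0,0,0,0],"z":[4,6,6,5,4,2,0,0],"aperture":[0,0,0,0,0,0,0,0]}' 30
cat > f.py <<'E'
from h import *
F=[]
for i in range(4):
    viewer.get_image("scene") if i else 0; F.append(readout.sense()["force"])
print(np.mean(F,0).round(2),np.std(F,0).round(2),readout.sense()["position"].round(1))
E
python3 f.py
```

```text
time_s: 10.25
position: [614.6, 182.7, 82.3]
ee_rot: [-1.59, -1.879, -0.66]
force: [-0.1, -0.8, -0.8]
opening: 0.24
grasp_force: 29.7
[ 0.16 -0.02 -0.8 ] [0.3  0.7  0.75] [614.7 182.6  82.4]
```

```bash
python3 jog.py '{"ax":[0,0,0,0,0,0],"ay":[0,0,0,0,0,0],"az":[0,0,0,0,0,0],"x":[-1,-2,-1.5,-1,0,0],"y":[0,0,0,0,0,0],"z":[1,2,1.5,1,0,0],"aperture":[0,0,0,0,0,0]}' 30; python3 f.py;python3 jog.py '{"ax":[0,0,0,0],"ay":[0,0,0,0],"az":[0,0,0,0],"x":[-1,-1,0,0],"y":[0,0,0,0],"z":[1,1,0,0],"aperture":[0,0,0,0]}' 30; python3 f.py
```

```text
time_s: 11.0
position: [614.4, 182.6, 74.3]
ee_rot: [-1.59, -1.879, -0.66]
force: [0.8, -0.0, -1.7]
opening: 0.237
grasp_force: 29.7
[ 0.52 -0.03 -1.16] [0.19 0.36 0.36] [614.5 182.6  74.4]
time_s: 11.55
position: [614.4, 182.5, 71.4]
ee_rot: [-1.59, -1.879, -0.66]
force: [0.1, -0.3, -0.9]
opening: 0.245
grasp_force: 29.7
[ 0.01 -0.44 -1.05] [0.24 0.66 0.23] [614.5 182.6  71.5]
```

```bash
python3 jog.py '{"ax":[0,0,0,0],"ay":[0,0,0,0],"az":[0,0,0,0],"x":[-0.7,-0.7,0,0],"y":[0,0,0,0],"z":[0.7,0.7,0,0],"aperture":[0,0,0,0]}' 30; python3 f.py;python3 jog.py '{"ax":[0,0,0,0],"ay":[0,0,0,0],"az":[0,0,0,0],"x":[-0.7,-0.7,0,0],"y":[0,0,0,0],"z":[0.7,0.7,0,0],"aperture":[0,0,0,0]}' 30; python3 f.py
```

```text
time_s: 12.1
position: [614.5, 182.5, 69.5]
ee_rot: [-1.59, -1.879, -0.66]
force: [-0.2, -0.0, -1.2]
opening: 0.239
grasp_force: 29.7
[ 0.09 -0.01 -1.18] [0.26 0.19 0.15] [614.5 182.5  69.5]
time_s: 12.65
position: [614.5, 182.6, 67.5]
ee_rot: [-1.59, -1.879, -0.66]
force: [-0.2, -0.8, -0.3]
opening: 0.24
grasp_force: 29.8
[-0.09 -0.35 -0.01] [0.23 0.34 0.25] [614.5 182.6  67.6]
```

```bash
python3 f.py; python3 jog.py '{"ax":[0,0,0,0,0,0,0,0,0,0,0,0,0,0,0,0,0,0,0],"ay":[0,0,0,0,0,0,0,0,0,0,0,0,0,0,0,0,0,0,0],"az":[0,0,0,0,0,0,0,0,0,0,0,0,0,0,0,0,0,0,0],"x":[0,0,0,0,0,0,0,0,0,0,0,0,0,0,0,0,0,0,0],"y":[0,0,0,0,0,0,0,0,0,0,0,0,0,0,0,0,0,0,0],"z":[0,0,0,0,0,0,0,0,0,0,0,-5,-12,-20,-25,-25,-25,-15,0],"aperture":[0.26,0.3,0.35,0.4,0.5,0.5,0.5,0.5,0.5,0.5,0.5,0.5,0.5,0.5,0.5,0.5,0.5,0.5,0.5]}' 30; python3 f.py
python3 - <<'E'
from h import *
for n in("scene","wrist"):
    im=viewer.get_image(n)
    cv2.imwrite(f"pics/{n}5.png",im[:,:,::-1])
a=cv2.imread("pics/scene5.png")[180:330,140:300];b=cv2.imread("pics/wrist5.png")
cv2.imwrite("pics/c5.png",cv2.convertScaleAbs(np.hstack([cv2.resize(a,(400,375),interpolation=cv2.INTER_CUBIC),cv2.resize(b,(400,300))[:, :]] if 0 else [cv2.resize(a,(400,375),interpolation=cv2.INTER_CUBIC),cv2.copyMakeBorder(cv2.resize(b,(400,300)),0,75,0,0,cv2.BORDER_CONSTANT)]),alpha=1.4))
m=viewer.camera_model("wrist");import pickle;pickle.dump(m,open("m5.pkl","wb"))
E
```

```text
[ 0.1  -0.29  0.22] [0.24 0.26 0.27] [614.5 182.6  67.6]
time_s: 14.85
position: [630.8, 91.5, 158.8]
ee_rot: [-1.594, -1.88, -0.663]
force: [0.2, 0.2, -0.6]
opening: 0.501
grasp_force: 0.0
[ 0.09  0.15 -0.67] [0.27 0.19 0.3 ] [628.6  94.9 156.6]
```

View pics/c5.png

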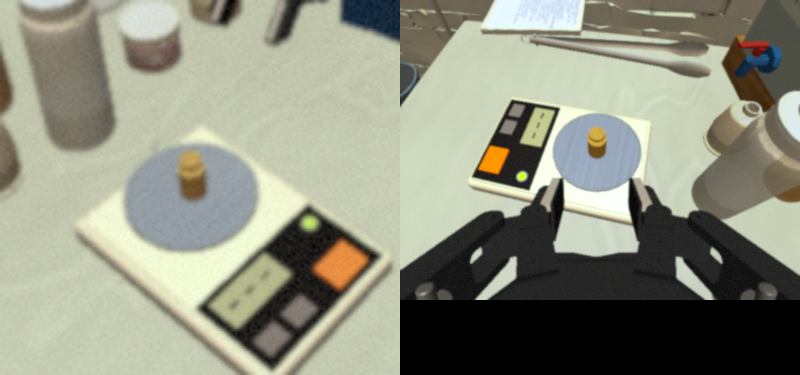

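The brass weight stands upright near the centre of the pan, at (192,178) in the left crop, with the fingers clear of it. In the wrist half the key is at (94,160), which is (120,205) in the full image.

```bash
python3 - <<'E'
from h import *
import pickle;m=pickle.load(open("m5.pkl","rb"))
print("key",plane(m,(120.3,204.8),33.5).round(1),"pan",plane(m,(197*1.28,152*1.28),48).round(1))
E
python3 jog.py '{"ax":[0,0,0,0,0,0,0,0],"ay":[-0.131,-0.131,-0.131,-0.131,-0.131,-0.131,0,0],"az":[0,0,0,0,0,0,0,0],"x":[0,0,0,0,0,0,0,0],"y":[0,0,0,0,0,0,0,0],"z":[0,0,0,0,0,0,0,0],"aperture":[0.3,0,0,0,0,0,0,0]}' 30
python3 -c "
from h import *
togo([482.5,159.5,75],tilt(0))"
```

```text
key [486.2 158.5  33.5] pan [615.5 184.3  48. ]
time_s: 15.9
position: [628.4, 96.1, 156.7]
ee_rot: [-2.024, -2.4, -0.001]
force: [0.5, -1.8, 0.2]
opening: -0.003
grasp_force: 0.0
pos [628.4  96.1 156.7] d tool [  87. -133.   82.] turn [-0.001 -0.002  0.002]
```

```bash
python3 jog.py '{"ax":[0,0,0,0,0,0,0,0,0,0,0,0],"ay":[0,0,0,0,0,0,0,0,0,0,0,0],"az":[0,0,0,0,0,0,0,0,0,0,0,0],"x":[4,6,9,15,20,17,10,5,0,0,0,0],"y":[-10,-20,-25,-25,-25,-16,-7,-3,0,0,0,0],"z":[0,0,0,5,10,15,20,18,10,4,0,0],"aperture":[0,0,0,0,0,0,0,0,0,0,0,0]}' 30
python3 f.py; python3 -c "
from h import *
togo([484.5,158.5,44.5],tilt(0))"
```

```text
time_s: 17.1
position: [486.6, 156.6, 75.7]
ee_rot: [2.031, 2.396, 0.002]
force: [0.1, -0.3, -0.3]
opening: -0.0
grasp_force: 0.0
[-0.36  0.08  0.  ] [0.62 0.47 0.52] [486.5 157.1  75.8]
pos [486.5 157.1  75.8] d tool [ 1.7 -1.8 31.3] turn [ 0.001 -0.    -0.003]
```

```bash
python3 jog.py '{"ax":[0,0,0,0,0,0,0],"ay":[0,0,0,0,0,0,0],"az":[0,0,0,0,0,0,0],"x":[1.5,0,0,0,0,0,0],"y":[-1.5,0,0,0,0,0,0],"z":[6,8,7,4,2,0,0],"aperture":[0,0,0,0,0,0,0]}' 30; python3 f.py; python3 jog.py '{"ax":[0,0,0,0],"ay":[0,0,0,0],"az":[0,0,0,0],"x":[0,0,0,0],"y":[0,0,0,0],"z":[1,1,0,0],"aperture":[0,0,0,0]}' 30; python3 f.py
```

```text
time_s: 17.95
position: [484.3, 158.4, 48.3]
ee_rot: [2.029, 2.398, 0.001]
force: [-0.6, -0.0, -0.1]
opening: 0.003
grasp_force: 0.0
[ 0.03 -0.09 -0.07] [0.8  0.13 0.13] [484.4 158.4  48.4]
time_s: 18.5
position: [484.2, 158.3, 46.2]
ee_rot: [2.03, 2.398, 0.001]
force: [0.6, -0.3, -1.2]
opening: 0.0
grasp_force: 0.0
[ 0.12 -0.19 -0.27] [0.32 0.52 0.6 ] [484.2 158.4  46.2]
```

```bash
for i in 1 ; do python3 jog.py '{"ax":[0,0,0,0],"ay":[0,0,0,0],"az":[0,0,0,0],"x":[0,0,0,0],"y":[0,0,0,0],"z":[0.7,0.7,0,0],"aperture":[0,0,0,0]}' 30; done; python3 f.py; python3 jog.py '{"ax":[0,0,0,0],"ay":[0,0,0,0],"az":[0,0,0,0],"x":[0,0,0,0],"y":[0,0,0,0],"z":[0.5,0.5,0,0],"aperture":[0,0,0,0]}' 30; python3 f.py
```

```text
time_s: 19.05
position: [484.2, 158.3, 44.7]
ee_rot: [2.03, 2.398, 0.001]
force: [-0.1, -0.2, -0.5]
opening: 0.0
grasp_force: 0.0
[ 0.03 -0.03  0.01] [0.19 0.67 0.47] [484.2 158.3  44.8]
time_s: 19.6
position: [484.2, 158.4, 44.0]
ee_rot: [2.03, 2.398, 0.001]
force: [-1.2, -0.3, 4.0]
opening: 0.001
grasp_force: 2.1
[-1.15 -0.48  3.73] [0.34 0.34 0.26] [484.2 158.3  43.9]
```

```bash
python3 jog.py '{"ax":[0,0,0,0,0,0],"ay":[0,0,0,0,0,0],"az":[0,0,0,0,0,0],"x":[0,0,0,0,0,0],"y":[0,0,0,0,0,0],"z":[0.5,0.4,0.3,0,0,0],"aperture":[0,0,0,0,0,0]}' 30; python3 f.py
```

```text
time_s: 20.35
position: [484.3, 158.4, 43.1]
ee_rot: [2.029, 2.398, 0.0]
force: [-4.2, -1.5, 10.2]
opening: -0.002
grasp_force: 5.4
[-3.92 -1.04 10.41] [0.37 0.44 0.14] [484.3 158.4  43.1]
```

```bash
python3 jog.py '{"ax":[0,0,0,0,0,0,0,0,0,0],"ay":[0,0,0,0,0,0,0,0,0,0],"az":[0,0,0,0,0,0,0,0,0,0],"x":[0,0,0,0,0,0,0,0,0,0],"y":[0,0,0,0,0,0,0,0,0,0],"z":[-1,-3,-10,-20,-25,-20,-10,0,0,0],"aperture":[0,0,0,0,0,0,0,0,0,0]}' 30; python3 f.py
python3 - <<'E'
from h import *
a=viewer.get_image("scene")[160:340,120:310,::-1];cv2.imwrite("pics/e.png",cv2.resize(cv2.convertScaleAbs(a,alpha=1.4),None,fx=3,fy=3,interpolation=cv2.INTER_CUBIC))
E
```

```text
time_s: 21.5
position: [483.5, 158.1, 130.5]
ee_rot: [-2.029, -2.397, 0.002]
force: [-0.4, 0.3, -0.3]
opening: -0.002
grasp_force: 0.0
[-0.39 -0.31 -0.48] [0.26 0.45 0.38] [483.7 158.2 130.8]
```

View pics/e.png

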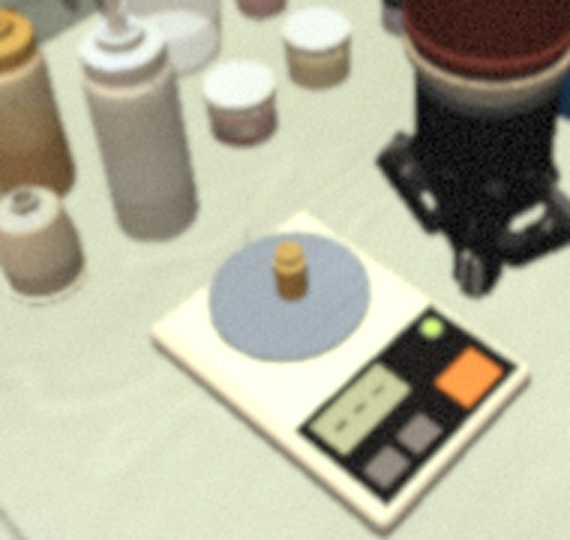

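The weight stands on the pan at (290,275), the key at (468,378) is clear, and the gripper is well above everything. I'm handing the job in.

```bash
python3 -c "
from rig import robot, viewer, readout, job_done
print(job_done())"
```

```text
the job is handed in; nothing more can be done
None
```

I drew the brass check weight out from under the ledge and set it free-standing on the pan. I then pressed the orange key to about 10 N (past its 6.3 N stop), released it, and handed the job in at about 22 s. The weight still stood on the pan, but the hand-in returned no verdict.

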